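# Gauge the enamel of a small lid on its ring stand

### The job

Check the enamel on the small white lid: lift it by its knob off the rolling board and set it down gently, level and centred, on top of the raised ring stand, and let go of it. Then take the pen-shaped gauge out of its leaning holder and hold it upright on the lid, square to it, with its sprung foot inside the small ring mark and lightly pressed in about halfway, never hard, for three seconds; finish while still holding it there like that. Do not shift the tiffin carrier, plates, turner or brush.

Things in the scene. Friction and masses are not known exactly. Their poses are not given: they have to be found in the camera images.
- lid_knob (a point): centre of the round knob of the enamel lid. The lid is a flat white disc, 130 mm across and 5 mm thick, with a black upright knob at its centre, 24 mm across, standing 36 mm above the disc; 0.25 kg, loose. This point is 23 mm above the lid's underside, 18 mm above its upper face. z is the lid's upward normal, x points from the knob to the ring mark. The lid starts lying level on the rolling board, turned any way.
- lid_mark (a point): the marked spot: centre of a dark ring 22 mm inside diameter printed on the lid's upper face, 40 mm from the knob's axis. z is the lid's upward normal.
- stand_top (a point): centre of the top of the fixed steel ring stand on the worktop: an upper ring of 84 mm outside and 72 mm inside diameter, its top 60 mm above the worktop, on three legs with a base ring 106 mm across. The lid's underside rests on this ring, the knob's axis over this point, so that the lid overhangs all round.
- gauge_grip (a point): centre of the grey handle of the pen-shaped gauge (loose, 0.1 kg). z runs along the gauge from foot to top, upwards; the handle is a bar 26 mm (x) by 22 mm (y) by 90 mm (z), with this point at its middle. Below are an 18 mm steel barrel and a thin sprung foot, whose end is 107 mm below this point along z when out. It starts in its holder, leaning 20 degrees (0.35 rad) from vertical, its top end about 175 mm above the worktop.
- gauge_tip (a point): lower end of the gauge's sprung foot, a steel ball end 8 mm across; z along the gauge, upwards. It moves with the foot.
- plunger (a joint): how far the foot of the gauge is pressed in, in m: 0 fully out, 0.010 fully in. Spring: 0.8 N to begin to move, then 0.4 N per mm (2.8 N at the halfway point, 5 mm).
- holder_mouth (a point): centre of the mouth of the gauge's fixed dark wooden holder: a square tube, 30 mm outside and 22 mm inside, 70 mm deep, leaning 20 degrees from vertical on a 100 x 70 mm foot, with the mouth 85 mm above the worktop. The gauge's barrel hangs 62 mm deep in it and its handle stands on the mouth; draw it out along its own axis. x points horizontally away from the side to which the top leans.
- tiffin: bystander: steel tiffin carrier of three tiers, 126 mm across, 240 mm tall with its handle; origin at the centre of its underside.
- plates: bystander: two stacked enamel plates, 200 mm across, 30 mm tall; origin at the centre of the underside.
- turner: bystander: flat steel tava turner lying on the worktop, 320 mm long (x, blade to +x), blade 65 mm wide, 6 mm thick.
- brush: bystander: pastry brush lying on the worktop, 210 mm long (x, bristle head to +x), 36 mm wide, 20 mm thick; origin where head and handle meet.
- board: square teak rolling board, fixed, 260 x 260 x 18 mm, on which the lid starts; origin at the centre of its underside.
Not all that is in view belongs to the job. Leave any blue or brown look-alike of the part that bears lid_knob alone.

How it is judged:
On the way, in this order (a step that is already met when the one before it is completed fails the run):
1. the lid rests level and centred on the ring stand, let go (horizontal distance between lid_knob and stand_top below 0.012 m and z of lid_knob in the frame of stand_top between 0.019 and 0.027 m and angle between lid_knob's own z axis and vertical below 0.06 rad and contact force between the fingers and lid below 0.05 N and linear speed of lid below 0.02 m/s), for 0.2 s.
2. the gauge is drawn clear of its holder, held in the fingers (distance between gauge_tip and holder_mouth above 0.08 m and contact force between the fingers and gauge above 1 N), for 0.1 s.
3. the gauge is held upright on the marked spot, its foot about half pressed in, for 2 s (horizontal distance between lid_knob and stand_top below 0.012 m and z of lid_knob in the frame of stand_top between 0.019 and 0.027 m and angle between lid_knob's own z axis and vertical below 0.06 rad and contact force between the fingers and lid below 0.05 N and distance between gauge_tip and lid_mark below 0.007 m and angle between the z axis of gauge_tip and the z axis of lid_mark, either way round below 0.13 rad and value of joint plunger between 0.002 and 0.008 m and contact force between gauge and lid between 0.8 and 8 N and contact force between the fingers and gauge above 1 N), for 2 s.
At the end, for the whole second after the job is handed in: The lid, untouched by the fingers, lies level (0.06 rad) on the ring stand within 12 mm of its centre; the gauge is held still in the fingers, within 0.13 rad of square to the lid, its foot within 7 mm of the mark's centre, pressed in 2 to 8 mm with 0.8 to 8 N (all of step 3 and linear speed of gauge below 0.02 m/s); the arm keeps its last pose, push and grip.
It fails at once if a bystander is shifted by more than 25 mm (distance of any of tiffin, plates, turner, brush from where it was at the start of the episode above 0.025 m).
It fails at once if the gauge is driven hard (over 15 N) into the lid (contact force between gauge and lid above 15 N).
It fails at once if the lid is dropped (falls unheld faster than 0.45 m/s) (linear speed of lid above 0.45 m/s and contact force between the fingers and lid below 0.01 N).
It also fails if it takes over 64 s, if anything falls off the work surface, if the arm or the gripper's body presses on something with over 40 N, if the wrist force passes 120 N, or if a joint passes its speed limit or range.

### The arm

A 7-joint arm with a two-finger parallel gripper is mounted at the origin on the work surface. World frame = base frame: x ahead of the robot, y to its left, z up, the work surface at z = 0. Lengths are in m, angles in rad, forces in N, time in s.
With the tool pointing down it reaches from about 0.425 to 0.8 m from the base axis. Payload 8.3 kg.
Tool frame: the origin (TCP) lies on the centre line of the jaws, within the pads' length; the fingertips stand 17 mm ahead of it and the grasp point (between the pads) lies 2 mm behind it (arm.tcp_to_tips is the distance from the TCP to the fingertips, in m); z points along the fingers, y is the direction in which the jaws open and shut (so a half turn about z gives the same grasp; the last joint's range is limited). The gripper opens to 85 mm and grips with 20 to 120 N. Pads are 22 mm wide; open, the fingers measure 114 mm over their backs; the gripper's body (76 mm by 85 mm) begins 54 mm behind the grasp point. The pads swing forward as they close: fully open they stand 13 mm farther back than shut.
Start: joints at [1.27, 0.383, 0.016, 1.37, -0.006, 1.388, -0.046], TCP at [0.147, -0.607, 0.248] pointing down, gripper open.
Joint ranges: [-2.95, 2.95], [-0.25, 2.06], [-1.52, 1.56], [0.18, 2.33], [-1.44, 4.58], [0.02, 2.06], [-3.01, 3.01]. Speed limits (rad/s): [2.39, 2.39, 3.01, 3.01, 3.14, 3.14, 3.14].

### API

Orientations are given as a rotation vector (axis times angle).
In Python, from station import arm gives the robot as it stands. The module is installed in compiled form; this text tells all that it offers.
- The arm moves only by the tool play_rows, never from a script. Its argument "increments" is a list that holds one entry, the list of rows, each a list of 7 numbers: the shift along the tool's x, y, z in mm, then the turn, a rotation vector about the tool's x, y, z in rad, then the closure in counts, from 0 (fully open) to 255 (shut). A call has 1 to 20 rows; each row shifts and turns the commanded pose from where the row before left it, along the tool's axes as they then stand; what a row does not reach is not made up. A row lasts 1/10 s, in which the tool goes at most 50 mm and 8.59 degrees, less where a joint would pass 70% of its speed; a pose out of reach is approached as far as the arm can. A call is refused whole if a number of a shift passes 50 or a number of a turn 0.15, either way. A call with a gripper value outside its range is refused whole. The fingers move at their own pace and stop on an object; the grip force is fixed at half the most. Time passes only in rows, so rows that do not move let the fingers close. It gives the time, the measured TCP pose, the force and the opening at its end, in the units of the state.
- arm.get_obs(): the state, without advancing time (a new reading comes with each control period).
- arm.camera(name): name is "scene" or "top" or "wrist"; returns the picture (420x560x3 uint8, red, green, blue); there is no depth.
- arm.camera_params(name): a dict with "intrinsics" (3x3 intrinsics, pixels), "xyz" and "attitude" of the camera in the world; the wrist camera has in their place "hand_eye" (4x4, takes a point from camera to tool coordinates, whose origin is the TCP and whose axes are the flange's). Camera axes: x right, y up, looking along -z (the intrinsics and any distortion apply to the point x, -y, -z); pixel columns grow to the right and rows downward; lengths in m; the calibration is good to about 2 mm. A picture is of the moment at which its call begins: read the wrist's pose just before it. camera_params takes no time and is no camera call.
- arm.job_done(): hands the job in, once; it reports no verdict.
The state is a dict: "clock": time; "joint_positions": joint angles; "joint_velocities": joint speeds; "joint_torque": joint torques, N m; "ee_pos": TCP position; "ee_rot": TCP orientation; "contact_force": force on the tool from outside, world axes, zero at the start; "torque": the same for the moment, N m; "width": finger opening in m.
Only numpy, scipy, OpenCV 4.12 (cv2) and the standard library are available. Lean on these libraries where they do the work, as an engineer would, in place of code of your own. Each camera call takes 0.05 s, during which the arm holds its last target. There are 200 camera calls.

## Working session

There is one attempt and no reset: what is moved stays moved. The work goes in short steps, Python scripts to look and compute and a tool call to move; the robot and the scene stay as the last step left them, time stands still between calls to the robot, and variables do not carry over. Pictures are saved under pics/ and viewed, about 8 in all and at most 12, crops included, and the job is handed in when it is done.

Besides the shell and the picture viewer there is one more tool, called by a JSON object that holds its "fn" and its "kwargs". play_rows: Moves the arm, as the interface text tells. Its arguments: {"type":"object","properties":{"increments":{"type":"array","items":{"type":"array","items":{"type":"array","items":{"type":"number"}}}}},"required":["increments"]}

```bash
mkdir -p pics; python3 - <<'E'
from station import arm
import cv2
for n in ("scene","top","wrist"):
    cv2.imwrite(f"pics/{n}0.png",arm.camera(n)[:,:,::-1])
    print(n,arm.camera_params(n))
print(arm.get_obs(),arm.tcp_to_tips)
E
```

```text
scene {'intrinsics': array([[427.11584148,   0.        , 280.56062171],
       [  0.        , 427.11584148, 212.60452046],
       [  0.        ,   0.        ,   1.        ]]), 'xyz': array([1.15992437, 0.27637546, 1.04515335]), 'attitude': array([0.40211216, 0.7133588 , 1.9658792 ])}
top {'intrinsics': array([[492.04267752,   0.        , 279.15982522],
       [  0.        , 492.04267752, 209.36186225],
       [  0.        ,   0.        ,   1.        ]]), 'xyz': array([ 0.32516882, -0.09739739,  1.6950073 ]), 'attitude': array([ 0.07888728, -0.1086878 , -1.58756387])}
wrist {'intrinsics': array([[345.38258324,   0.        , 276.77812425],
       [  0.        , 345.38258324, 211.27079063],
       [  0.        ,   0.        ,   1.        ]]), 'hand_eye': array([[-1.32495561e-03,  9.49429714e-01,  3.13976851e-01,
         8.17601827e-02],
       [ 9.99999033e-01,  1.39050110e-03,  1.51962146e-05,
        -2.31302389e-05],
       [-4.22157420e-04,  3.13976568e-01, -9.49430638e-01,
        -1.25556067e-01],
       [ 0.00000000e+00,  0.00000000e+00,  0.00000000e+00,
         1.00000000e+00]])}
{'clock': 0.15, 'joint_positions': array([ 1.2700447 ,  0.38407453,  0.01639139,  1.37089896, -0.00630258,
        1.3881949 , -0.04649571]), 'joint_velocities': array([ 0.00160447, -0.00318967,  0.00027924, -0.00273496,  0.00146062,
       -0.00036984, -0.00026862]), 'joint_torque': array([ 2.49635603e-03, -6.28158832e+01,  8.46078862e-01, -3.72164619e+01,
        1.66167825e-02,  1.10189896e-02, -5.63578624e-05]), 'ee_pos': array([ 0.14720746, -0.60704832,  0.24749653]), 'ee_rot': array([-3.11788963e+00, -3.72639401e-01,  3.10214938e-04]), 'contact_force': array([-0.2521288 , -0.49864451, -0.81257269]), 'torque': array([-0.00370706,  0.02458115, -0.03520023]), 'width': 0.08522532229196088} 0.017
```

View pics/scene0.png

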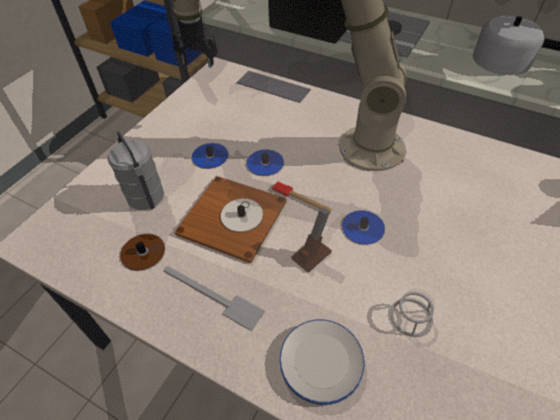

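View pics/top0.png

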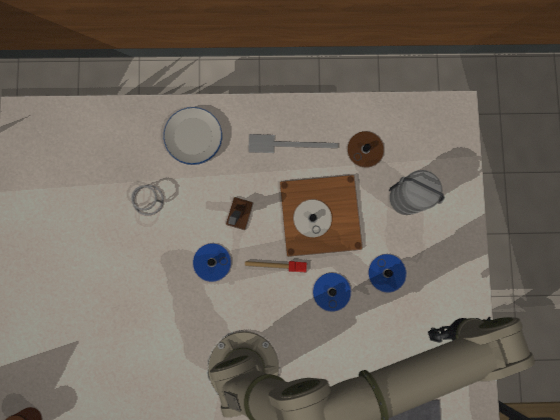

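The scene picture shows the white lid at about (241,212), the gauge holder near (312,250) and the ring stand near (413,315). In the top picture they're at (313,217), (238,213) and (148,200). Next I'll view enlarged crops.

```bash
cat > h.py <<'E'
import numpy as np, cv2
from scipy.spatial.transform import Rotation as R
from station import arm
def cam(n,obs=None):
    p=arm.camera_params(n)
    if n!="wrist": return p["intrinsics"],R.from_rotvec(p["attitude"]).as_matrix(),p["xyz"]
    o=obs or arm.get_obs(); T=np.array(p["hand_eye"]); A=R.from_rotvec(o["ee_rot"]).as_matrix()
    return p["intrinsics"],A@T[:3,:3],A@T[:3,3]+o["ee_pos"]
def ray(c,uv):
    K,A,t=c; d=np.linalg.solve(K,[*uv,1.]); return t,A@(d*[1,-1,-1])
def onz(c,uv,z):
    t,d=ray(c,uv); return t+d*(z-t[2])/d[2]
def tri(obs):  # [(cam,uv)]
    M=0;b=0
    for c,uv in obs:
        t,d=ray(c,uv); d=d/np.linalg.norm(d); P=np.eye(3)-np.outer(d,d); M=M+P;b=b+P@t
    return np.linalg.solve(M,b)
def proj(c,X):
    K,A,t=c; q=A.T@(np.array(X)-t)*[1,-1,-1]; return (K@q)[:2]/q[2]
E
python3 - <<'E'
import cv2,numpy as np
s=cv2.imread('pics/scene0.png');t=cv2.imread('pics/top0.png')
def c(i,u,v,w,h,k): return cv2.resize(i[v:v+h,u:u+w],None,fx=k,fy=k,interpolation=cv2.INTER_CUBIC)
a=np.hstack([c(s,210,190,66,50,4),c(s,280,195,66,80,4)[:200],c(s,380,282,66,50,4)]) 
a=np.zeros((600,800,3),np.uint8)
def put(im,x,y): a[y:y+im.shape[0],x:x+im.shape[1]]=im
put(c(s,210,190,65,50,4),0,0);put(c(s,285,198,65,75,4),265,0);put(c(s,380,282,65,60,4),530,0)
put(c(t,280,185,65,65,4),0,305);put(c(t,205,180,65,65,4),265,305);put(c(t,120,170,65,65,4),530,305)
cv2.imwrite('pics/c1.png',a)
E
```

```text
(no output)
```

View pics/c1.png

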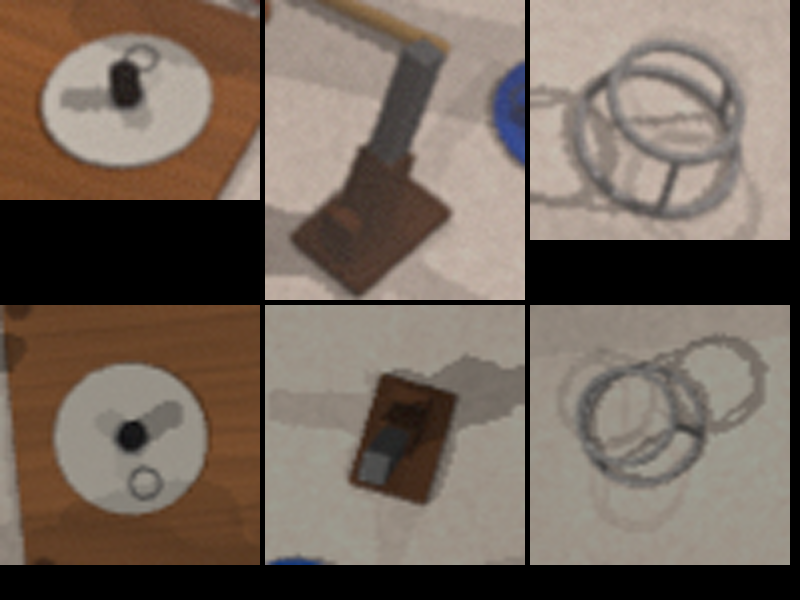

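```bash
python3 - <<'E'
from h import *
np.set_printoptions(precision=4,suppress=True)
S=cam("scene");T=cam("top")
def pr(n,su,tu,z): print(n,onz(S,su,z),onz(T,tu,z),"tri",tri([(S,su),(T,tu)]))
pr("disc",(241.4,214.6),(312.4,217.9),.023)
pr("mark",(244.9,204.4),(315.9,229.1),.023)
pr("gtop",(325.1,210.6),(232.1,220.1),.175)
pr("stand",(416.1,306.9),(145.4,197.4),.060)
print("base",onz(T,(147.6,199.9),0))
# holder base corners: scene, top
for su,tu in (((356,148),(0,0)),):pass
sc=[(358,150),(450,212),(355,295),(292,238)]; tc=[(383,373),(457,396),(426,504),(350,484)]
for u,v in sc: print("S",onz(S,(285+(u-265)/4-.4,198+v/4-.4),.012))
for u,v in tc: print("T",onz(T,(205+(u-265)/4-.4,180+(v-305)/4-.4),.012))
# bystanders
for n,uv,z in (("tiffin",(412,197),.1),("brushhead",(298,267),.02),("brushend",(246,264),.01),("blue",(211,262),.04),("plates",(193,135),.03),("turnerblade",(261,143),0),("turner end",(338,146),0)): print(n,onz(T,uv,z))
E
```

```text
disc [ 0.4954 -0.2406  0.023 ] [ 0.4936 -0.2442  0.023 ] tri [ 0.4934 -0.2435  0.0192]
mark [ 0.455  -0.2526  0.023 ] [ 0.455  -0.2551  0.023 ] tri [ 0.4546 -0.2543  0.0217]
gtop [0.4802 0.0252 0.175 ] [0.4759 0.0185 0.175 ] tri [0.4757 0.0211 0.1681]
stand [0.5701 0.3248 0.06  ] [0.5688 0.3157 0.06  ] tri [0.5686 0.3211 0.0549]
base [0.5688 0.3232 0.    ]
S [ 0.4632 -0.0279  0.012 ]
S [0.4824 0.0558 0.012 ]
S [0.5774 0.0257 0.012 ]
S [ 0.5558 -0.0354  0.012 ]
T [0.5734 0.0233 0.012 ]
T [ 0.5523 -0.0402  0.012 ]
T [ 0.4595 -0.0124  0.012 ]
T [0.4779 0.0524 0.012 ]
tiffin [ 0.549  -0.5675  0.1   ]
brushhead [ 0.3278 -0.191   0.02  ]
brushend [ 0.3415 -0.0149  0.01  ]
blue [0.3501 0.1002 0.04  ]
plates [0.7886 0.162  0.03  ]
turnerblade [ 0.7644 -0.0722  0.    ]
turner end [ 0.7494 -0.3439  0.    ]
```

{"fn": "play_rows", "kwargs": {"increments": [[[0,0,0,0,0,-0.11,0],[0,0,0,0,0,-0.11,0],[0,0,0,0,0,-0.11,0],[0,0,0,0,0,-0.11,0],[0,0,0,0,0,-0.11,0],[0,0,0,0,0,-0.11,0],[0,0,0,0,0,-0.11,0],[0,0,0,0,0,-0.11,0]]]}}

```text
clock: 0.95
ee_pos: [0.1472, -0.6072, 0.2478]
ee_rot: [-2.659, -1.671, -0.0]
contact_force: [-0.1, -0.2, 0.7]
width: 0.0853
```

{"fn": "play_rows", "kwargs": {"increments": [[[30,9.5,3,0,0,0,0],[30,9.5,3,0,0,0,0],[30,9.5,3,0,0,0,0],[30,9.5,3,0,0,0,0],[30,9.5,3,0,0,0,0],[30,9.5,3,0,0,0,0],[30,9.5,3,0,0,0,0],[30,9.5,3,0,0,0,0],[30,9.5,3,0,0,0,0],[30,9.5,3,0,0,0,0],[30,9.5,3,0,0,0,0],[30,9.5,3,0,0,0,0],[30,9.5,3,0,0,0,0],[30,9.5,3,0,0,0,0],[30,9.5,3,0,0,0,0],[30,9.5,3,0,0,0,0],[0,0,0,0,0,0,0],[0,0,0,0,0,0,0]]]}}

```text
clock: 2.75
ee_pos: [0.4942, -0.2416, 0.1999]
ee_rot: [-2.661, -1.668, 0.0]
contact_force: [0.1, -1.1, -0.1]
width: 0.0849
```

```bash
cat >> h.py <<'E'
np.set_printoptions(precision=4,suppress=True)
def st():
    o=arm.get_obs(); A=R.from_rotvec(o["ee_rot"]).as_matrix()
    print("t",round(o["clock"],2),"pos",o["ee_pos"],"x",A[:,0],"z",A[:,2],"w",round(o["width"],4),"F",o["contact_force"],"q",o["joint_positions"]); return o,A
def to(p):  # mm in tool axes to world point p
    o,A=st(); print("shift mm",A.T@(np.array(p)-o["ee_pos"])*1000)
E
python3 - <<'E'
from h import *
o,A=st(); c=cam("wrist"); cv2.imwrite("pics/w1.png",arm.camera("wrist")[:,:,::-1]); print(proj(c,(.494,-.243,.023)))
E
```

```text
t 2.75 pos [ 0.4942 -0.2416  0.1999] x [0.4358 0.9    0.0002] z [-0.0007  0.0005 -1.    ] w 0.0849 F [ 0.1113 -1.0509 -0.082 ] q [ 0.7497  0.2825 -0.4268  1.6357  0.1216  1.2506 -0.1516]
[276.5768 193.079 ]
```

View pics/w1.png

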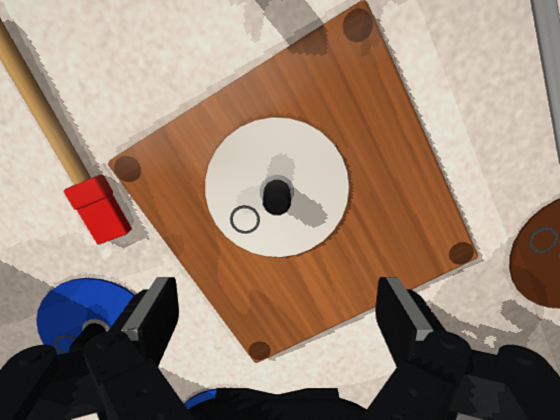

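The wrist view shows the lid disc spanning columns 205–349 and rows 117–258, so its centre is about (277,187.5). The ring mark is at (245,219) and the knob top at (277,203).

```bash
python3 - <<'E'
from h import *
c=cam("wrist")
e=[onz(c,p,.023) for p in((205,187.5),(349,187.5),(277,117),(277,258),(245,219))]; print(np.array(e)); C=np.mean(e[:4],0); print(C, np.linalg.norm(e[4]-C),(onz(c,(277,203),.059)))
to([*C[:2],.047])
E
```

```text
[[ 0.4376 -0.2113  0.023 ]
 [ 0.5544 -0.2683  0.023 ]
 [ 0.523  -0.1846  0.023 ]
 [ 0.4652 -0.3028  0.023 ]
 [ 0.456  -0.2538  0.023 ]]
[ 0.4951 -0.2417  0.023 ] 0.04084567031938887 [ 0.4944 -0.243   0.059 ]
t 2.8 pos [ 0.4936 -0.2427  0.2   ] x [ 0.4378  0.8991 -0.0003] z [-0.0008 -0.     -1.    ] w 0.0853 F [-0.3047 -0.0419 -0.1723] q [ 0.7509  0.2821 -0.4257  1.6358  0.1217  1.2506 -0.1515]
shift mm [  1.6063   1.0042 153.0135]
```

{"fn": "play_rows", "kwargs": {"increments": [[[0.5,1,20,0,0,0,0],[0.5,0,20,0,0,0,0],[0,0,20,0,0,0,0],[0,0,20,0,0,0,0],[0,0,20,0,0,0,0],[0,0,20,0,0,0,0],[0,0,20,0,0,0,0],[0,0,10,0,0,0,0],[0,0,2,0,0,0,0],[0,0,0,0,0,0,100],[0,0,0,0,0,0,140],[0,0,0,0,0,0,180],[0,0,0,0,0,0,220],[0,0,0,0,0,0,255],[0,0,0,0,0,0,255],[0,0,0,0,0,0,255]]]}}

```text
clock: 4.4
ee_pos: [0.4958, -0.242, 0.0492]
ee_rot: [2.663, 1.666, 0.001]
contact_force: [-2.2, -0.5, 6.2]
width: 0.0219
```

{"fn": "play_rows", "kwargs": {"increments": [[[0,0,-5,0,0,0,255],[0,0,-10,0,0,0,255],[0,0,-20,0,0,0,255],[0,0,-30,0,0,0,255],[0,0,-30,0,0,0,255],[0,0,-30,0,0,0,255],[0,0,-30,0,0,0,255],[0,0,-30,0,0,0,255],[0,0,-20,0,0,0,255],[0,0,0,0,0,0,255]]]}}

```text
clock: 5.4
ee_pos: [0.4967, -0.2421, 0.257]
ee_rot: [2.659, 1.664, 0.005]
contact_force: [0.3, -0.8, -3.9]
width: 0.0222
```

```bash
python3 - <<'E'
from h import *
cv2.imwrite("pics/w2.png",arm.camera("wrist")[:,:,::-1]); to((.569,.321,.2))
E
```

```text
t 5.45 pos [ 0.4958 -0.2419  0.2546] x [ 0.4375  0.8992 -0.0001] z [ 0.0025 -0.0013 -1.    ] w 0.022 F [-0.0504 -0.2804 -3.4046] q [ 0.7531  0.2496 -0.4316  1.5516  0.1063  1.3608 -0.1414]
shift mm [ 538.1869 -180.6475   54.0978]
```

{"fn": "play_rows", "kwargs": {"increments": [[[0,0,0,0,0,-0.108,255],[0,0,0,0,0,-0.108,255],[0,0,0,0,0,-0.108,255],[0,0,0,0,0,-0.108,255],[0,0,0,0,0,-0.108,255],[0,0,0,0,0,-0.108,255],[0,0,0,0,0,-0.108,255],[0,0,0,0,0,-0.108,255],[0,0,0,0,0,-0.108,255]]]}}

```text
clock: 6.35
ee_pos: [0.4944, -0.2415, 0.2512]
ee_rot: [-1.569, -2.718, -0.0]
contact_force: [-0.3, -1.1, -4.2]
width: 0.022
```

{"fn": "play_rows", "kwargs": {"increments": [[[10,10,0,0,0,0,255],[20,19.5,0,0,0,0,255],[20,19.5,0,0,0,0,255],[20,19.5,0,0,0,0,255],[20,19.5,0,0,0,0,255],[20,19.5,0,0,0,0,255],[20,19.5,0,0,0,0,255],[20,19.5,0,0,0,0,255],[20,19.5,0,0,0,0,255],[20,19.5,0,0,0,0,255],[20,19.5,0,0,0,0,255],[20,19.5,0,0,0,0,255],[20,19.5,0,0,0,0,255],[20,19.5,0,0,0,0,255],[20,19.5,0,0,0,0,255],[20,19.5,0,0,0,0,255],[20,19.5,0,0,0,0,255],[20,19,0,0,0,0,255],[3,2,0,0,0,0,255],[0,0,0,0,0,0,255]]]}}

```text
clock: 8.35
ee_pos: [0.6166, 0.2372, 0.252]
ee_rot: [-1.574, -2.716, 0.001]
contact_force: [-0.5, -1.2, -3.1]
width: 0.0222
```

```bash
python3 - <<'E'
from h import *
to((.569,.321,.2)); c=cam("wrist"); cv2.imwrite("pics/w3.png",arm.camera("wrist")[:,:,::-1]); print(proj(c,(.569,.321,.06)),proj(c,(.569,.321,0)))
E
```

```text
t 8.35 pos [0.6166 0.2372 0.252 ] x [-0.497   0.8677  0.0015] z [-0.0024  0.0004 -1.    ] w 0.0222 F [-0.5092 -1.2076 -3.0832] q [ 0.0279  0.5562 -0.7104  1.2223  0.3511  1.4862 -0.1144]
shift mm [96.274   0.4381 52.1078]
[276.3503  77.6259] [276.5118  80.7915]
```

View pics/w3.png

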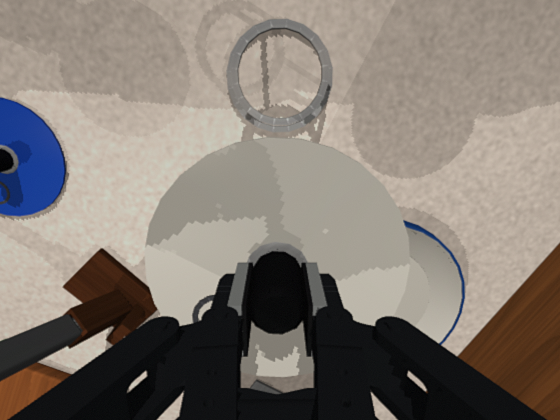

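The stand's upper ring spans columns 227–333 and rows 18–130, with its centre near (280,73.5). The lid hangs level and centred in the jaws, and the knob is at column 277.

```bash
python3 - <<'E'
from h import *
c=cam("wrist")
e=np.array([onz(c,p,.06) for p in((227,73.5),(333,73.5),(280,18),(280,130),(238,73),(323,73),(280.5,28),(280.5,118))]); print(e[:4].mean(0),e[4:].mean(0),np.linalg.norm(e[0]-e[1]),np.linalg.norm(e[2]-e[3]))
# lid in hand: disc edges left/right
z=arm.get_obs()["ee_pos"][2]-.0492+.023
print(np.mean([onz(c,(145,245),z),onz(c,(411,245),z)],0),np.linalg.norm(onz(c,(145,245),z)-onz(c,(411,245),z)), onz(c,(278,138),z))
to([*e.mean(0)[:2],.12])
E
```

```text
[0.5716 0.3225 0.06  ] [0.5715 0.3236 0.06  ] 0.09077175386572534 0.08952118613818777
[0.6119 0.2477 0.2261] 0.12726747196828847 [0.5869 0.2915 0.2261]
t 8.4 pos [0.6172 0.2355 0.2523] x [-0.4957  0.8685  0.0004] z [-0.0017 -0.0005 -1.    ] w 0.0219 F [-0.3953 -0.7619 -2.3798] q [ 0.0296  0.5554 -0.7094  1.2224  0.3514  1.4864 -0.1135]
shift mm [ 98.6153   3.9427 132.3124]
```

{"fn": "play_rows", "kwargs": {"increments": [[[10,0.5,0,0,0,0,255],[15,0.5,0,0,0,0,255],[15,0.5,0,0,0,0,255],[15,0.5,0,0,0,0,255],[15,0.5,0,0,0,0,255],[15,0.5,0,0,0,0,255],[13,0.5,0,0,0,0,255],[0,0,15,0,0,0,255],[0,0,20,0,0,0,255],[0,0,20,0,0,0,255],[0,0,20,0,0,0,255],[0,0,20,0,0,0,255],[0,0,20,0,0,0,255],[0,0,15,0,0,0,255],[0,0,8,0,0,0,255],[0,0,5,0,0,0,255],[0,0,0,0,0,0,255],[0,0,0,0,0,0,255]]]}}

```text
clock: 10.2
ee_pos: [0.5729, 0.322, 0.1112]
ee_rot: [1.577, 2.717, 0.002]
contact_force: [-0.3, 0.5, -2.3]
width: 0.0223
```

```bash
python3 - <<'E'
from h import *
to((.571,.323,.0915))
E
```

```text
t 10.2 pos [0.5729 0.322  0.1112] x [-0.496   0.8683  0.0001] z [ 0.0012  0.0008 -1.    ] w 0.0223 F [-0.266   0.4547 -2.2802] q [-0.1001  0.6443 -0.693   1.425   0.4208  1.2214 -0.3187]
shift mm [ 1.809  -1.1705 19.7211]
```

{"fn": "play_rows", "kwargs": {"increments": [[[1,-1,5,0,0,0,255],[0,0,5,0,0,0,255],[0,0,3,0,0,0,255],[0,0,2,0,0,0,255],[0,0,1,0,0,0,255],[0,0,0,0,0,0,255],[0,0,0,0,0,0,255]]]}}

```text
clock: 10.9
ee_pos: [0.5712, 0.3221, 0.0945]
ee_rot: [1.577, 2.717, 0.0]
contact_force: [0.7, 0.5, -3.1]
width: 0.022
```

{"fn": "play_rows", "kwargs": {"increments": [[[0,0,1,0,0,0,255],[0,0,1,0,0,0,255],[0,0,0,0,0,0,255]]]}}

```text
clock: 11.2
ee_pos: [0.5711, 0.3219, 0.0922]
ee_rot: [-1.577, -2.717, 0.0]
contact_force: [0.7, -0.0, -2.7]
width: 0.022
```

{"fn": "play_rows", "kwargs": {"increments": [[[0,0,1,0,0,0,255],[0,0,0,0,0,0,255]]]}}

```text
clock: 11.4
ee_pos: [0.5711, 0.3221, 0.0914]
ee_rot: [-1.577, -2.717, -0.0]
contact_force: [0.0, -0.5, -2.7]
width: 0.0223
```

{"fn": "play_rows", "kwargs": {"increments": [[[0,0,1,0,0,0,255],[0,0,0,0,0,0,255]]]}}

```text
clock: 11.6
ee_pos: [0.5712, 0.3221, 0.0913]
ee_rot: [1.577, 2.717, 0.001]
contact_force: [-3.1, -2.6, 5.0]
width: 0.0222
```

{"fn": "play_rows", "kwargs": {"increments": [[[0,0,1,0,0,0,255],[0,0,0,0,0,0,255]]]}}

```text
clock: 11.8
ee_pos: [0.5712, 0.3221, 0.0912]
ee_rot: [1.577, 2.716, 0.001]
contact_force: [-5.4, -4.9, 12.1]
width: 0.0219
```

{"fn": "play_rows", "kwargs": {"increments": [[[0,0,1,0,0,0,255],[0,0,0,0,0,0,255]]]}}

```text
clock: 12.0
ee_pos: [0.5712, 0.3221, 0.0912]
ee_rot: [1.576, 2.716, 0.001]
contact_force: [-8.0, -6.5, 18.5]
width: 0.0223
```

{"fn": "play_rows", "kwargs": {"increments": [[[0,0,-1,0,0,0,255],[0,0,-1,0,0,0,255],[0,0,0,0,0,0,200],[0,0,0,0,0,0,160],[0,0,0,0,0,0,120],[0,0,0,0,0,0,60],[0,0,0,0,0,0,0],[0,0,0,0,0,0,0],[0,0,0,0,0,0,0],[0,0,-10,0,0,0,0],[0,0,-20,0,0,0,0],[0,0,-30,0,0,0,0],[0,0,-30,0,0,0,0],[0,0,-30,0,0,0,0],[0,0,-30,0,0,0,0],[0,0,-25,0,0,0,0],[0,0,0,0,0,0,0],[0,0,0,0,0,0,0]]]}}

```text
clock: 13.8
ee_pos: [0.5712, 0.3223, 0.2664]
ee_rot: [1.576, 2.717, 0.002]
contact_force: [-0.4, -0.1, -0.5]
width: 0.0856
```

```bash
python3 - <<'E'
from h import *
st(); c=cam("wrist"); cv2.imwrite("pics/w4.png",arm.camera("wrist")[:,:,::-1]); print(proj(c,(.571,.323,.065)))
E
```

```text
t 13.8 pos [0.5712 0.3223 0.2664] x [-0.4962  0.8682  0.    ] z [ 0.0015  0.0009 -1.    ] w 0.0856 F [-0.4034 -0.1313 -0.5408] q [-0.1044  0.5416 -0.7318  1.2166  0.3528  1.5066 -0.2641]
[275.6275 183.2956]
```

View pics/w4.png

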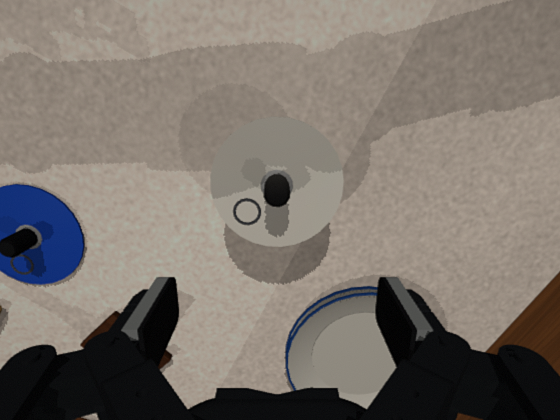

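The lid rests level on the stand, spanning columns 210–343 and rows 117–247. Its centre is at (276.5,182), and the mark is at (247,211).

```bash
python3 - <<'E'
from h import *
c=cam("wrist")
e=np.array([onz(c,p,.065) for p in((210,181),(343,181),(276.5,117),(276.5,247))]);C=e.mean(0);m=onz(c,(247,211),.065);k=onz(c,(277,190),.101)
print(C,m,k,np.linalg.norm(m-C),np.linalg.norm(e[0]-e[1]))
# gauge estimate: top & lean
a=np.array([-.957*np.sin(.349),.29*np.sin(.349),np.cos(.349)]);top=np.array([.478,.021,.173])
print("axis",a,"grip",top-a*.045)
to([.5,.02,.3])
E
```

```text
[0.5711 0.3229 0.065 ] [0.5595 0.284  0.065 ] [0.57   0.3258 0.101 ] 0.04057497921644887 0.128421986999382
axis [-0.3273  0.0992  0.9397] grip [0.4927 0.0165 0.1307]
t 13.85 pos [0.5709 0.3219 0.2652] x [-0.4962  0.8682 -0.0001] z [-0.0001 -0.0002 -1.    ] w 0.0848 F [ 0.5832 -0.1337 -0.6157] q [-0.1044  0.5425 -0.7314  1.218   0.3529  1.5064 -0.2642]
shift mm [-226.9635 -211.3729  -34.7438]
```

{"fn": "play_rows", "kwargs": {"increments": [[[0,0,-5,0,0,-0.108,0],[0,0,-5,0,0,-0.108,0],[0,0,-5,0,0,-0.108,0],[0,0,-5,0,0,-0.108,0],[0,0,-5,0,0,-0.108,0],[0,0,0,0,0,-0.108,0],[0,0,0,0,0,-0.108,0]]]}}

```text
clock: 14.55
ee_pos: [0.5708, 0.3217, 0.2891]
ee_rot: [-0.455, -3.107, 0.002]
contact_force: [-0.0, -0.5, -0.3]
width: 0.085
```

{"fn": "play_rows", "kwargs": {"increments": [[[-0.5,-24,0,0,0,0,0],[-0.5,-24,0,0,0,0,0],[-0.5,-24,0,0,0,0,0],[-0.5,-24,0,0,0,0,0],[-0.5,-24,0,0,0,0,0],[-0.5,-24,0,0,0,0,0],[-0.5,-24,0,0,0,0,0],[-0.5,-24,0,0,0,0,0],[-0.5,-24,0,0,0,0,0],[-0.5,-24,0,0,0,0,0],[-0.5,-24,0,0,0,0,0],[-0.5,-24,0,0,0,0,0],[0,-24,0,0,0,0,0],[0,0,0,0,0,0,0],[0,0,0,0,0,0,0]]]}}

```text
clock: 16.05
ee_pos: [0.4855, 0.0213, 0.2896]
ee_rot: [-0.465, -3.106, 0.0]
contact_force: [-0.2, -0.0, 0.8]
width: 0.0852
```

```bash
python3 - <<'E'
from h import *
st(); c=cam("wrist"); cv2.imwrite("pics/w5.png",arm.camera("wrist")[:,:,::-1]); print(proj(c,(.478,.021,.173)))
E
```

```text
t 16.05 pos [0.4855 0.0213 0.2896] x [-0.9561  0.293   0.0012] z [-0.0013  0.     -1.    ] w 0.0852 F [-0.2006 -0.002   0.8393] q [ 0.7049  0.1386 -0.8904  1.6357  0.1086  1.4205  1.0762]
[272.8643 201.7615]
```

View pics/w5.png

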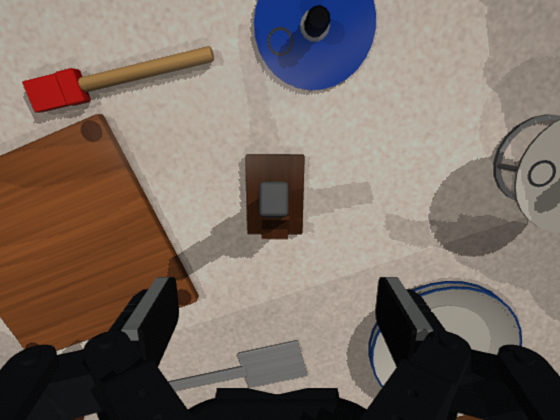

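```bash
python3 - <<'E'
import cv2
i=cv2.imread('pics/w5.png')[145:245,225:325]; cv2.imwrite('pics/c5.png',cv2.resize(i,None,fx=6,fy=6,interpolation=cv2.INTER_CUBIC))
E
```

```text
(no output)
```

View pics/c5.png

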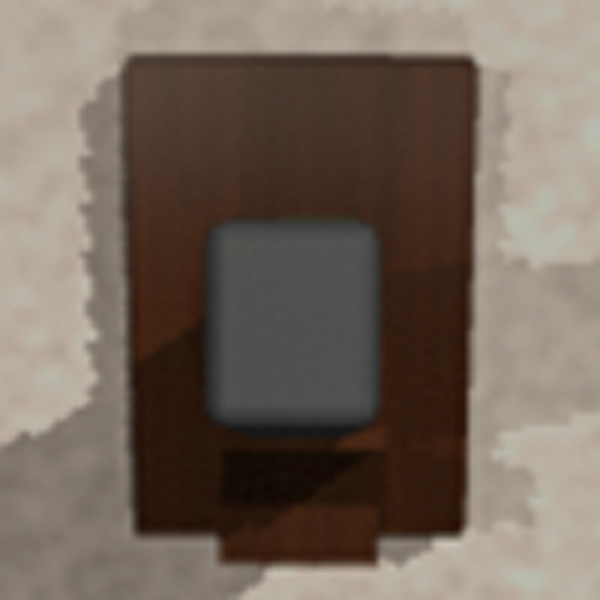

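The gauge's top face spans columns 259–288 and rows 181–216, with its centre near (273.3,198.4). The holder foot is square to the image, so the yaw is right.

{"fn": "play_rows", "kwargs": {"increments": [[[0,0,0,0,-0.05,0,0],[0,0,0,0,-0.05,0,0],[0,0,0,0,-0.05,0,0],[0,0,0,0,-0.05,0,0],[0,0,0,0,-0.05,0,0],[0,0,0,0,-0.05,0,0],[0,0,0,0,-0.05,0,0],[0,0,0,0,0,0,0],[0,0,0,0,0,0,0]]]}}

```text
clock: 17.0
ee_pos: [0.4857, 0.0228, 0.2903]
ee_rot: [0.41, 2.765, -0.073]
contact_force: [0.5, 0.9, 0.5]
width: 0.0855
```

```bash
python3 - <<'E'
from h import *
he=arm.camera_params("wrist")
A=R.from_rotvec([-0.465,-3.106,0]).as_matrix();T=he["hand_eye"]
c=(he["intrinsics"],A@T[:3,:3],A@T[:3,3]+[.4855,.0213,.2896])
top=onz(c,(273.3,198.4),.172); print("top",top)
a=np.array([-.956*np.sin(.349),.293*np.sin(.349),np.cos(.349)])
to(top+a*.06); to(top-a*.038)
E
```

```text
top [0.4758 0.0219 0.172 ]
t 17.0 pos [0.4857 0.0228 0.2903] x [-0.8994  0.2723 -0.3419] z [ 0.3271 -0.0995 -0.9397] w 0.0855 F [0.5257 0.8922 0.5008] q [ 0.7564 -0.2044 -0.841   1.9024 -0.0233  1.0521  1.186 ]
shift mm [49.13   -3.6205 47.9925]
t 17.0 pos [0.4857 0.0228 0.2903] x [-0.8994  0.2723 -0.3419] z [ 0.3271 -0.0995 -0.9397] w 0.0855 F [0.5257 0.8922 0.5008] q [ 0.7564 -0.2044 -0.841   1.9024 -0.0233  1.0521  1.186 ]
shift mm [ 49.1272  -3.6958 145.9913]
```

{"fn": "play_rows", "kwargs": {"increments": [[[4,-1,6,0,0,0,0],[6,-1,6,0,0,0,0],[6,-1,6,0,0,0,0],[6,-0.7,6,0,0,0,0],[6,0,6,0,0,0,0],[6,0,6,0,0,0,0],[6,0,6,0,0,0,0],[6,0,6,0,0,0,0],[3,0,0,0,0,0,0],[0,0,0,0,0,0,0],[0,0,0,0,0,0,0]]]}}

```text
clock: 18.1
ee_pos: [0.4568, 0.027, 0.2288]
ee_rot: [0.411, 2.763, -0.073]
contact_force: [-0.4, 0.2, 0.7]
width: 0.0857
```

```bash
python3 - <<'E'
from h import *
top=np.array([0.4758,0.0219,0.172]);a=np.array([-.956*np.sin(.349),.293*np.sin(.349),np.cos(.349)])
to(top-a*.038); c=cam("wrist"); cv2.imwrite("pics/w6.png",arm.camera("wrist")[:,:,::-1]); print(proj(c,top),proj(c,top-a*.09))
E
```

```text
t 18.1 pos [0.4568 0.027  0.2288] x [-0.8984  0.2736 -0.3436] z [ 0.3287 -0.0998 -0.9391] w 0.0857 F [-0.3971  0.2324  0.7364] q [ 0.6794 -0.2353 -0.8008  2.0649 -0.0309  0.9205  1.1552]
shift mm [ 1.1175  0.5767 98.1376]
[277.2834 239.7168] [277.0994 196.8474]
```

View pics/w6.png

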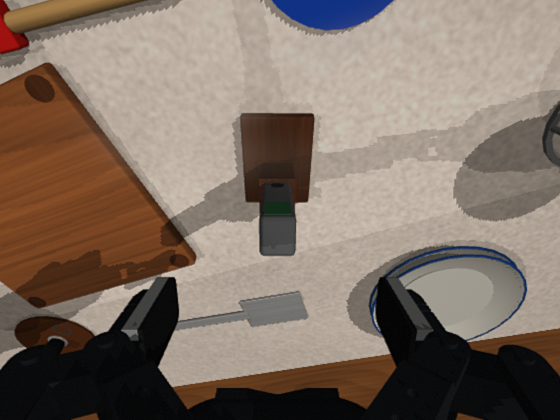

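The gauge's top face spans columns 259–296 and rows 213–255, centred at (277.5,234). It's aligned in y and about 3 mm further along tool x. I'll descend along the gauge's axis.

{"fn": "play_rows", "kwargs": {"increments": [[[2,0,10,0,0,0,0],[1.5,0,12,0,0,0,0],[0,0,12,0,0,0,0],[0,0,12,0,0,0,0],[0,0,12,0,0,0,0],[0,0,12,0,0,0,0],[0,0,12,0,0,0,0],[0,0,10,0,0,0,0],[0,0,6,0,0,0,0],[0,0,0,0,0,0,0]]]}}

```text
clock: 19.15
ee_pos: [0.485, 0.0181, 0.1337]
ee_rot: [0.412, 2.766, -0.071]
contact_force: [0.6, -0.7, 0.7]
width: 0.0851
```

```bash
python3 - <<'E'
from h import *
top=np.array([0.4758,0.0219,0.172]);a=np.array([-.956*np.sin(.349),.293*np.sin(.349),np.cos(.349)])
to(top-a*.038)
E
```

```text
t 19.15 pos [0.485  0.0181 0.1337] x [-0.8994  0.2742 -0.3404] z [ 0.3259 -0.0985 -0.9403] w 0.0851 F [ 0.6328 -0.6538  0.7277] q [ 0.7175  0.0141 -0.9269  2.1395  0.2732  0.7044  0.8843]
shift mm [-3.7589  0.9369 -1.381 ]
```

Everything lines up, so I'll close the fingers.

{"fn": "play_rows", "kwargs": {"increments": [[[0,0,0,0,0,0,80],[0,0,0,0,0,0,120],[0,0,0,0,0,0,160],[0,0,0,0,0,0,200],[0,0,0,0,0,0,255],[0,0,0,0,0,0,255],[0,0,0,0,0,0,255]]]}}

```text
clock: 19.85
ee_pos: [0.4857, 0.0181, 0.1356]
ee_rot: [0.412, 2.763, -0.073]
contact_force: [-3.2, -0.4, 5.4]
width: 0.0213
```

{"fn": "play_rows", "kwargs": {"increments": [[[0,0,-5,0,0,0,255],[0,0,-10,0,0,0,255],[0,0,-12,0,0,0,255],[0,0,-12,0,0,0,255],[0,0,-12,0,0,0,255],[0,0,-12,0,0,0,255],[0,0,-12,0,0,0,255],[0,0,-12,0,0,0,255],[0,0,-5,0,0,0,255],[0,0,0,0,0,0,255]]]}}

```text
clock: 20.85
ee_pos: [0.4556, 0.0274, 0.2224]
ee_rot: [0.411, 2.763, -0.073]
contact_force: [0.5, -0.5, -1.1]
width: 0.0214
```

```bash
python3 - <<'E'
from h import *
st()
E
```

```text
t 20.85 pos [0.4556 0.0274 0.2224] x [-0.8981  0.2735 -0.3443] z [ 0.3294 -0.1002 -0.9389] w 0.0214 F [ 0.454  -0.5421 -1.1044] q [ 0.6665 -0.2303 -0.7961  2.0781 -0.0219  0.9051  1.1431]
```

{"fn": "play_rows", "kwargs": {"increments": [[[-9,2,-5,0,0,0,255],[-9,2,-5,0,0,0,255],[-9,2,-5,0,0,0,255],[-9,2,-5,0,0,0,255],[-9,2,-5,0,0,0,255],[-9,2,-5,0,0,0,255],[-9,2,-5,0,0,0,255],[-9,2,-5,0,0,0,255],[0,0,0,0,0.05,0,255],[0,0,0,0,0.05,0,255],[0,0,0,0,0.05,0,255],[0,0,0,0,0.05,0,255],[0,0,0,0,0.05,0,255],[0,0,0,0,0.05,0,255],[0,0,0,0,0.05,0,255],[0,0,0,0,0,0,255],[0,0,0,0,0,0,255]]]}}

```text
clock: 22.55
ee_pos: [0.5121, 0.0269, 0.2837]
ee_rot: [0.463, 3.107, 0.001]
contact_force: [-0.7, 1.0, -1.1]
width: 0.0217
```

```bash
python3 - <<'E'
from h import *
to((.5595,.284,.28))
o,A=st(); c=cam("wrist"); cv2.imwrite("pics/w7.png",arm.camera("wrist")[:,:,::-1])
for d in (35,-50): print(proj(c,o["ee_pos"]+A@[.003,0,-d/1000]))
print(proj(c,o["ee_pos"]+A@[.003,0,.114]))
E
```

```text
t 22.55 pos [0.5121 0.0269 0.2837] x [-0.9566  0.2914 -0.0006] z [ 0.0008  0.0007 -1.    ] w 0.0217 F [-0.6633  0.9766 -1.083 ] q [ 0.6309  0.2108 -0.863   1.5849  0.1611  1.4194  1.0297]
shift mm [ 29.5226 259.7401   3.9265]
t 22.55 pos [0.5121 0.0269 0.2837] x [-0.9566  0.2914 -0.0006] z [ 0.0008  0.0007 -1.    ] w 0.0217 F [-0.6633  0.9766 -1.083 ] q [ 0.6309  0.2108 -0.863   1.5849  0.1611  1.4194  1.0297]
[275.5061 350.7806]
[276.0658 243.363 ]
[276.2504 207.9443]
```

View pics/w7.png

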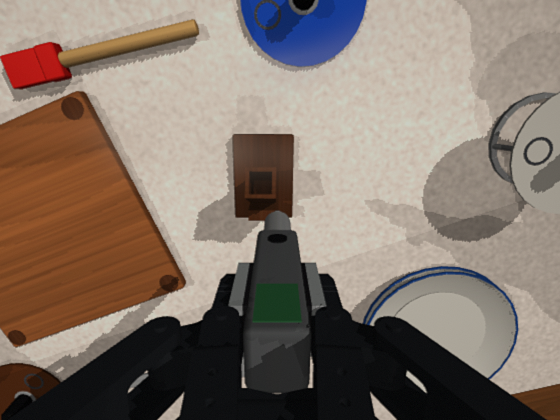

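The gauge hangs upright in the jaws at columns 245–310, with the barrel end at (278,211). The holder is empty. Next I'll carry it to just above the mark.

{"fn": "play_rows", "kwargs": {"increments": [[[2,10,0,0,0,0,255],[2,20,0,0,0,0,255],[2,20,0,0,0,0,255],[2,20,0,0,0,0,255],[2,20,0,0,0,0,255],[2,20,0,0,0,0,255],[2,20,0,0,0,0,255],[2,20,0,0,0,0,255],[2,20,0,0,0,0,255],[2,20,0,0,0,0,255],[2,20,0,0,0,0,255],[2,20,0,0,0,0,255],[2,20,0,0,0,0,255],[2,10,0,0,0,0,255],[1.5,0,10,0,0,0,255],[0,0,15,0,0,0,255],[0,0,15,0,0,0,255],[0,0,15,0,0,0,255],[0,0,10,0,0,0,255],[0,0,0,0,0,0,255]]]}}

```text
clock: 24.6
ee_pos: [0.5587, 0.2829, 0.2166]
ee_rot: [-0.464, -3.105, 0.003]
contact_force: [0.4, -0.1, -0.4]
width: 0.0211
```

```bash
python3 - <<'E'
from h import *
to((.5595,.284,.195)); o,A=st()
w=arm.camera("wrist")[:,:,::-1];s=arm.camera("scene")[:,:,::-1];t=arm.camera("top")[:,:,::-1]
for n,i in zip("wst",(w,s,t)): cv2.imwrite(f"pics/8{n}.png",i)
P=o["ee_pos"]; m=(.5595,.284,.065)
W,S,T=cam("wrist"),cam("scene"),cam("top")
for c in (W,S,T): print("mark",proj(c,m),"tip",proj(c,P+A@[0,0,.114]),"top",proj(c,P+A@[0,0,-.038]))
a=np.zeros((600,800,3),np.uint8)
a[:600,:300]=cv2.resize(w[150:350,227:327],None,fx=3,fy=3,interpolation=cv2.INTER_CUBIC)
u,v=map(int,proj(S,m)); u-=40;v-=60; print("S org",u,v); a[:500,300:800]=cv2.resize(s[v:v+100,u:u+100],None,fx=5,fy=5,interpolation=cv2.INTER_CUBIC)
cv2.imwrite("pics/c8.png",a)
E
```

```text
t 24.6 pos [0.5587 0.2829 0.2166] x [-0.9563  0.2922  0.0021] z [-0.0027 -0.0017 -1.    ] w 0.0211 F [ 0.4436 -0.1008 -0.3868] q [ 0.0638  0.5437 -0.8674  1.3817  0.411   1.4053  0.4751]
shift mm [-0.4688  1.3567 21.6153]
t 24.6 pos [0.5587 0.2829 0.2166] x [-0.9563  0.2922  0.0021] z [-0.0027 -0.0017 -1.    ] w 0.0211 F [ 0.4436 -0.1008 -0.3868] q [ 0.0638  0.5437 -0.8674  1.3817  0.411   1.4053  0.4751]
mark [275.9086 196.7342] tip [273.6838 209.9046] top [271.116  358.3575]
mark [402.1079 295.7666] tip [404.8146 287.8682] top [419.2085 253.7678]
mark [154.5605 199.7776] tip [152.2617 198.5045] top [139.887  191.0996]
S org 362 235
```

View pics/c8.png

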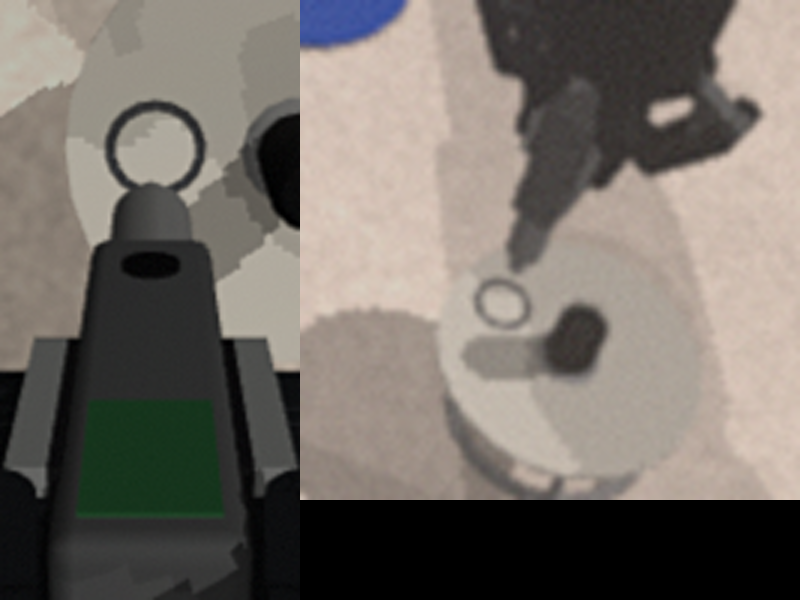

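The wrist crop puts the mark at image (278.5,198.8) and the barrel end at (277.5,211). The handle's front lower edge is at row 231. In the scene crop the mark is at (402,295.2) and the barrel end near (405,287).

```bash
python3 - <<'E'
from h import *
W=cam("wrist"); o,A=st(); P=o["ee_pos"]
m=onz(W,(278.5,198.8),.065); print("mark w",m,"tool",A.T@(m-P)*1000)
for dx in(-.004,0,.004): print(dx,[proj(W,P+A@[x+dx,0,z])[1].round(1) for x,z in ((.013,.052),(.009,.092),(.009,.096),(.009,.1),(.004,.112))])
s=onz(cam("scene"),(402.,295.2),.065); print("mark scene",s)
to(m-[0,0,0]+[0,0,.125])
E
```

```text
t 24.75 pos [0.5594 0.2843 0.2195] x [-0.9565  0.2916 -0.0005] z [ 0.0007  0.0006 -1.    ] w 0.0215 F [-0.173  -0.2616 -0.8388] q [ 0.0631  0.5419 -0.8688  1.3779  0.4106  1.4065  0.4754]
mark w [0.5619 0.2856 0.065 ] tool [ -1.8917   1.826  154.4644]
-0.004 [np.float64(231.9), np.float64(215.2), np.float64(213.3), np.float64(211.4), np.float64(212.7)]
0 [np.float64(225.1), np.float64(209.5), np.float64(207.6), np.float64(205.9), np.float64(207.5)]
0.004 [np.float64(218.3), np.float64(203.7), np.float64(201.9), np.float64(200.2), np.float64(202.2)]
mark scene [0.5581 0.2832 0.065 ]
t 24.75 pos [0.5594 0.2843 0.2195] x [-0.9565  0.2916 -0.0005] z [ 0.0007  0.0006 -1.    ] w 0.0215 F [-0.173  -0.2616 -0.8388] q [ 0.0631  0.5419 -0.8688  1.3779  0.4106  1.4065  0.4754]
shift mm [-1.9521  1.9285 29.4645]
```

{"fn": "play_rows", "kwargs": {"increments": [[[1.5,1,8,0,0,0,255],[0,0,8,0,0,0,255],[0,0,5,0,0,0,255],[0,0,2,0,0,0,255],[0,0,0,0,0,0,255],[0,0,0,0,0,0,255]]]}}

```text
clock: 25.35
ee_pos: [0.5581, 0.2856, 0.1961]
ee_rot: [0.463, 3.107, 0.0]
contact_force: [-0.6, -0.5, -1.2]
width: 0.0216
```

{"fn": "play_rows", "kwargs": {"increments": [[[0,0,2,0,0,0,255],[0,0,2,0,0,0,255],[0,0,2,0,0,0,255],[0,0,0,0,0,0,255],[0,0,0,0,0,0,255]]]}}

```text
clock: 25.85
ee_pos: [0.558, 0.2855, 0.1898]
ee_rot: [-0.463, -3.107, -0.0]
contact_force: [0.1, -0.9, -1.2]
width: 0.0214
```

{"fn": "play_rows", "kwargs": {"increments": [[[0,0,1,0,0,0,255],[0,0,1,0,0,0,255],[0,0,0,0,0,0,255],[0,0,0,0,0,0,255]]]}}

```text
clock: 26.25
ee_pos: [0.558, 0.2855, 0.1879]
ee_rot: [0.463, 3.107, 0.0]
contact_force: [0.0, -0.4, -1.3]
width: 0.0217
```

{"fn": "play_rows", "kwargs": {"increments": [[[0,0,1,0,0,0,255],[0,0,1,0,0,0,255],[0,0,0,0,0,0,255],[0,0,0,0,0,0,255]]]}}

```text
clock: 26.65
ee_pos: [0.558, 0.2855, 0.1858]
ee_rot: [-0.463, -3.107, -0.0]
contact_force: [-1.0, 0.4, -0.8]
width: 0.0216
```

{"fn": "play_rows", "kwargs": {"increments": [[[0,0,1,0,0,0,255],[0,0,1,0,0,0,255],[0,0,0,0,0,0,255],[0,0,0,0,0,0,255],[0,0,0,0,0,0,255]]]}}

```text
clock: 27.15
ee_pos: [0.558, 0.2856, 0.1839]
ee_rot: [0.463, 3.107, 0.0]
contact_force: [0.3, 0.1, -1.3]
width: 0.0215
```

```bash
python3 - <<'E'
from h import *
o,A=st()
n=6
w=np.mean([arm.camera("wrist").astype(float) for _ in range(2)],0)[:,:,::-1].astype(np.uint8)
s=np.mean([arm.camera("scene").astype(float) for _ in range(4)],0)[:,:,::-1].astype(np.uint8)
t=np.mean([arm.camera("top").astype(float) for _ in range(4)],0)[:,:,::-1].astype(np.uint8)
P=o["ee_pos"]; S,T=cam("scene"),cam("top")
for c in (S,T): print("mark",proj(c,(.5600,.2845,.065)),"tip",proj(c,P+A@[-.003,0,.117]))
a=np.zeros((600,800,3),np.uint8)
a[:,:400]=cv2.resize(s[270:320,378:411],(400,600),interpolation=cv2.INTER_CUBIC)
a[:390,405:795]=cv2.resize(w[160:225,245:310],(390,390),interpolation=cv2.INTER_CUBIC)
a[395:595,405:605]=cv2.resize(t[180:220,134:174],(200,200),interpolation=cv2.INTER_CUBIC)
cv2.imwrite("pics/c9.png",a)
E
```

```text
t 27.15 pos [0.558  0.2856 0.1839] x [-0.9566  0.2915 -0.    ] z [ 0.0001  0.0001 -1.    ] w 0.0215 F [ 0.2764  0.095  -1.2754] q [ 0.06    0.565  -0.8582  1.4291  0.429   1.3414  0.4574]
mark [402.2356 296.005 ] tip [402.3455 295.9598]
mark [154.4111 199.6314] tip [154.2215 199.2767]
```

View pics/c9.png

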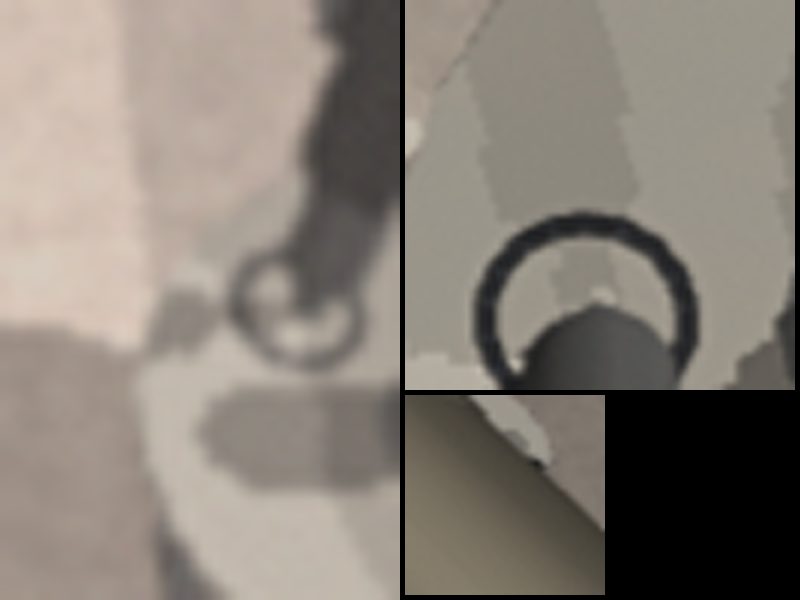

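In the scene crop the foot lands near the centre of the ring. In the wrist crop it sits about 1.5 mm to the +y side, so I'll shift -1 mm and press down gently.

{"fn": "play_rows", "kwargs": {"increments": [[[0,-1.2,0,0,0,0,255],[0,0,1,0,0,0,255],[0,0,1,0,0,0,255],[0,0,0,0,0,0,255],[0,0,0,0,0,0,255]]]}}

```text
clock: 28.15
ee_pos: [0.5577, 0.2844, 0.1818]
ee_rot: [-0.463, -3.107, -0.0]
contact_force: [0.3, 0.4, -0.9]
width: 0.0213
```

{"fn": "play_rows", "kwargs": {"increments": [[[0,0,1,0,0,0,255],[0,0,0,0,0,0,255],[0,0,0,0,0,0,255]]]}}

```text
clock: 28.45
ee_pos: [0.5578, 0.2844, 0.181]
ee_rot: [0.463, 3.107, 0.0]
contact_force: [0.8, -1.0, 1.1]
width: 0.0211
```

{"fn": "play_rows", "kwargs": {"increments": [[[0,0,1,0,0,0,255],[0,0,0,0,0,0,255],[0,0,0,0,0,0,255]]]}}

```text
clock: 28.75
ee_pos: [0.5578, 0.2844, 0.18]
ee_rot: [0.463, 3.107, 0.0]
contact_force: [-0.2, -0.6, 0.3]
width: 0.0214
```

{"fn": "play_rows", "kwargs": {"increments": [[[0,0,1,0,0,0,255],[0,0,0,0,0,0,255],[0,0,0,0,0,0,255]]]}}

```text
clock: 29.05
ee_pos: [0.5577, 0.2844, 0.179]
ee_rot: [0.463, 3.107, 0.0]
contact_force: [-0.5, 0.7, 0.7]
width: 0.0211
```

{"fn": "play_rows", "kwargs": {"increments": [[[0,0,1,0,0,0,255],[0,0,0,0,0,0,255],[0,0,0,0,0,0,255]]]}}

```text
clock: 29.35
ee_pos: [0.5577, 0.2844, 0.1779]
ee_rot: [0.463, 3.107, 0.0]
contact_force: [-0.2, 0.2, 1.8]
width: 0.0212
```

{"fn": "play_rows", "kwargs": {"increments": [[[0,0,1,0,0,0,255],[0,0,0,0,0,0,255],[0,0,0,0,0,0,255]]]}}

```text
clock: 29.65
ee_pos: [0.5577, 0.2845, 0.177]
ee_rot: [0.463, 3.107, 0.0]
contact_force: [-0.1, 0.6, 1.3]
width: 0.0215
```

```bash
python3 - <<'E'
from h import *
F=[]
for i in range(16):
    arm.camera("scene"); o=arm.get_obs(); F.append([o["contact_force"][2],o["ee_pos"][2]])
print(np.mean(F,0),np.std(F,0)/4); st()
E
```

```text
[1.7771 0.1769] [0.1462 0.    ]
t 30.45 pos [0.5577 0.2844 0.1769] x [-0.9566  0.2914 -0.    ] z [ 0.      0.0001 -1.    ] w 0.0214 F [-0.1336  0.1112  1.9325] q [ 0.062   0.5685 -0.8561  1.4408  0.4323  1.3277  0.4557]
```

The force is about 2.9 N above the hanging weight, which puts the plunger roughly 5 mm in. I'll hold it there.

{"fn": "play_rows", "kwargs": {"increments": [[[0,0,0,0,0,0,255],[0,0,0,0,0,0,255],[0,0,0,0,0,0,255],[0,0,0,0,0,0,255],[0,0,0,0,0,0,255],[0,0,0,0,0,0,255],[0,0,0,0,0,0,255],[0,0,0,0,0,0,255],[0,0,0,0,0,0,255],[0,0,0,0,0,0,255],[0,0,0,0,0,0,255],[0,0,0,0,0,0,255],[0,0,0,0,0,0,255],[0,0,0,0,0,0,255],[0,0,0,0,0,0,255],[0,0,0,0,0,0,255],[0,0,0,0,0,0,255],[0,0,0,0,0,0,255],[0,0,0,0,0,0,255],[0,0,0,0,0,0,255]]]}}

```text
clock: 32.45
ee_pos: [0.5577, 0.2844, 0.1769]
ee_rot: [0.463, 3.107, 0.0]
contact_force: [0.8, 1.0, 2.4]
width: 0.0215
```

{"fn": "play_rows", "kwargs": {"increments": [[[0,0,0,0,0,0,255],[0,0,0,0,0,0,255],[0,0,0,0,0,0,255],[0,0,0,0,0,0,255],[0,0,0,0,0,0,255],[0,0,0,0,0,0,255],[0,0,0,0,0,0,255],[0,0,0,0,0,0,255],[0,0,0,0,0,0,255],[0,0,0,0,0,0,255],[0,0,0,0,0,0,255],[0,0,0,0,0,0,255]]]}}

```text
clock: 33.65
ee_pos: [0.5577, 0.2844, 0.1769]
ee_rot: [0.463, 3.107, 0.0]
contact_force: [0.8, 1.0, 1.6]
width: 0.0214
```

```bash
python3 - <<'E'
from h import *
o,A=st()
w=arm.camera("wrist")[:,:,::-1]; s=np.mean([arm.camera("scene").astype(float) for _ in range(3)],0)[:,:,::-1].astype(np.uint8)
a=np.zeros((600,800,3),np.uint8)
a[:,:400]=cv2.resize(s[270:320,378:411],(400,600),interpolation=cv2.INTER_CUBIC)
a[:390,405:795]=cv2.resize(w[160:225,245:310],(390,390),interpolation=cv2.INTER_CUBIC)
a[395:595,405:672]=cv2.resize(w,(267,200))
cv2.imwrite("pics/c10.png",a)
E
```

```text
t 33.65 pos [0.5577 0.2844 0.1769] x [-0.9566  0.2914 -0.    ] z [ 0.  0. -1.] w 0.0214 F [0.8191 1.0241 1.5869] q [ 0.062   0.5685 -0.8561  1.4408  0.4323  1.3277  0.4557]
```

```bash
python3 - <<'E'
from h import *
print(arm.job_done()); st()
E
```

```text
the job is handed in; nothing more can be done
None
the job is handed in; nothing more can be done
```

I set the white lid on the ring stand and let go of it. I then drew the gauge from its holder, pressed it upright inside the ring mark, held it there for about 4 s and handed in at about 34 s, still holding it.

**Lid:** it lies level, with its centre within about 2 mm of the stand's centre by the wrist camera.

**Gauge:**
- **Press:** the push was about 2.9 N, which is about 5 mm of plunger travel. The tool pose held steady at z = 0.1769 m.
- **Position:** just before pressing, the foot was within about 2 mm of the mark's centre. I then shifted it 1.2 mm to correct that.
- **Squareness:** the tool pointed straight down. I judged the gauge's own tilt in the fingers only from the pictures, where it looked upright.

**Disagreements and gaps:**
- The wrist and scene cameras differed by about 4 mm on where the mark is, so I used a value in between.
- A last picture of the pressed state couldn't be viewed because the 12-picture limit was reached. The final check rests on force and pose readings alone.
- I didn't check the bystanders separately afterwards; no move came close to them.

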